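Shut the tagged vacuum valve under the sliding cover

TASK

The tagged vacuum line of the wafer machine has to be isolated: with the fingertips, slide the cover of the long grey valve box all the way aside onto the closed half of the box, then push the handle that carries the round tag clockwise until it is fully shut, square across its tube. Leave the other two valves open and the cover aside; only push, lift nothing, and do not disturb the things lying and standing around.

Things in the scene. Friction and masses are not known exactly. Their poses are not given: they have to be found in the camera images.
- box: long grey vacuum valve box fixed to the deck, 171 (x) x 522 (y) x 85 mm high. Origin: centre of its underside; x points away from its front (the side with three outlet tubes, towards the robot), y along its length to the robot's left. 4 mm walls stand up to z 0.085. A black head with a round gauge (up to z 0.077) is joined to its -y end (y -0.313 to -0.261)
- box_opening (a point): centre, at rail height (z 0.075 of the box), of the open-topped half of the box that holds the three valves: it spans y -0.257 to 0.006 of the box, 140 mm clear in x between the two slide rails
- box_end (a point): top middle of the inner face of the end wall over the closed half (+y end; y 0.257 and z 0.085 of the box), where the cover stops. The closed half has a fixed deck, top at z 0.073, between the rails
- cover: plain aluminium sliding cover, loose: plate 160 x 255 x 4 mm, 0.3 to 0.6 kg, lying on the rails (z 0.075) with 1.5 mm play each side. Origin: centre of its underside; axes as the box's. Shut or up to 15 mm ajar (origin y -0.128 to -0.113 of the box) it hides all valves; fully aside, origin y 0.1295. Sliding it takes about 1.5 to 5 N; nothing holds it down
- cover_pull (a point): middle of the top edge of the cover's upstanding pull angle: a 4 mm thick strip, 100 mm long along x, standing 18 mm above the plate (top at z 0.097 of the box), its middle 45 mm in from the cover's -y edge. Its -y face is the one to push
- valve_tag: quarter-turn ball valve whose handle carries the round tag; fixed, in any of three places in the box: pivots at y -0.196, -0.128, -0.060 of the box (68 mm apart), all at x 0.008. Origin: on the pivot axis at the height of the box's underside; axes as the box's. Its tube runs along x, centre 30 mm high, 12 mm thick (valve body 27 mm)
- lever_tag (a joint): angle of the tagged handle, rad: 0 = open, handle along the tube, its end towards the box's front (-x); grows clockwise seen from above; 1.571 = shut against its stop, handle across the tube pointing to +y. It stays where it is left; turning it takes about 4 to 6 N pushed near its end
- lever_tag_tip (a point): end of the tagged handle, mid-height, 50 mm from the pivot. Its black sleeve (14 to 50 mm from the pivot) is 12 mm wide and 48 to 62 mm above the box's underside. The tag is an aluminium disc 32 mm across over the pivot, top at 63 mm (65 at its rivet); the other two handles are alike but have only a 12 mm nut there
- valve_b: the first of the two untagged valves, else the same as the tagged one; to stay open. Origin and axes as for the tagged valve
- lever_b (a joint): angle of that untagged valve's handle, rad; same meaning: 0 = open, grows clockwise
- valve_c: the second of the two untagged valves, else the same as the tagged one; to stay open. Origin and axes as for the tagged valve
- lever_c (a joint): angle of that untagged valve's handle, rad; same meaning: 0 = open, grows clockwise
- plug: spare brass plug, 18 mm across and 18 high, standing on the header bar inside the valve box, behind the valves; bystander. Origin: centre of its underside
- driver: screwdriver with black grip, 170 mm long, lying in front of the box; bystander. Origin on its underside, length along its x
- chip_tray: black chip tray 55 x 55 x 10 mm with nine pockets, lying behind the box; bystander. Origin: centre of its underside
- solvent: white plastic bottle, 54 mm across, 115 high, standing behind the box; bystander. Origin: centre of its underside
- collet_jar: small glass jar with steel lid, 48 mm across, 48 high, standing behind the box; bystander. Origin: centre of its underside
- film_frame: flat steel wafer film frame (ring), 160 mm outside, 136 inside, 5 thick, lying to the robot's right; bystander. Origin: centre of its underside
- wrench: steel open-end wrench, 150 mm long, lying in front of the box, to the left; bystander. Origin on its underside, length along its x

How it is judged (in metres and radians):
On the way, in this order (a step that is already met when the one before it is completed fails the run):
1. the cover is slid aside, within 17 mm of the end wall over the closed half (y of cover in the frame of box above 0.112 m), for 0.2 s.
2. the tagged handle is pushed shut, within 7 degrees of its stop (value of joint lever_tag above 1.45 rad), for 0.2 s.
At the end, for the whole second after the job is handed in: The cover lies flat on its rails within 17 mm of the end wall over the closed half, at rest; the tagged handle is within 7 degrees (0.12 rad) of its shut stop; the other two handles are within 11 degrees (0.2 rad) of open; every bystander is within 30 mm of where it was (y of cover in the frame of box above 0.112 m and z of cover in the frame of box between 0.071 and 0.079 m and angle between cover's own z axis and vertical below 0.05 rad and linear speed of cover below 0.01 m/s and value of joint lever_tag above 1.45 rad and velocity of joint lever_tag below 0.05 rad/s and value of joint each of lever_b, lever_c below 0.2 rad and distance of each of plug, driver, chip_tray, solvent, collet_jar, film_frame, wrench from where it was at the start of the episode below 0.03 m); the robot touches nothing.
It fails at once if the cover is lifted more than 8 mm off its rails, or tipped more than 6 degrees (z of cover in the frame of box above 0.083 m or angle between cover's own z axis and vertical above 0.1 rad).
It fails at once if an untagged valve is turned by more than about 14 degrees (value of joint any of lever_b, lever_c above 0.25 rad).
It fails at once if a bystander is lifted or shifted by more than 30 mm (distance of any of plug, driver, chip_tray, solvent, collet_jar, film_frame, wrench from where it was at the start of the episode above 0.03 m).
It fails at once if the bottle or the jar is knocked over (angle between any of solvent, collet_jar's own z axis and vertical above 0.4 rad).
It also fails if it takes over 48 s, if anything falls off the work surface, if the arm or the gripper's body presses on something with over 40 N, if the wrist force passes 120 N, or if a joint passes its speed limit or range.

ROBOT

A 6-joint arm with a two-finger parallel gripper is mounted at the origin on the work surface. World frame = base frame: x ahead of the robot, y to its left, z up, the work surface at z = 0. Lengths are in m, angles in degrees, forces in N, time in s.
With the tool pointing down it reaches from about 0.425 to 0.95 m from the base axis. Payload 14.7 kg.
Tool frame: the origin (TCP) lies between the finger pads; the fingertips stand 22 mm ahead of it and the grasp point (between the pads) lies 3 mm ahead of it; z points along the fingers, x is the direction in which the jaws open and shut, and the axes are right-handed (so a half turn about z gives the same grasp; the last joint's range is limited). The gripper opens to 85 mm and grips with 20 to 120 N. Pads are 22 mm wide; open, the fingers measure 114 mm over their backs; the gripper's body (76 mm by 85 mm) begins 54 mm behind the grasp point. The pads swing forward as they close: fully open they stand 13 mm farther back than shut.
Start: joints at [-66.039, 27.513, 91.461, -0, 61.026, -2.67], TCP at [0.291, -0.581, 0.253] pointing down, gripper open.
Joint ranges: [-157.49, 157.49], [-46.99, 117.5], [13.45, 153.17], [-89.5, 269.5], [5.16, 153.95], [-167.48, 167.48]. Speed limits (degrees/s): [108.29, 108.29, 136.94, 172.46, 172.46, 172.46].

INTERFACE

Orientations are given as a 3x3 rotation matrix whose columns are the frame's x, y, z axes.
In Python, from plant import ctrl, imaging, cut_out gives the robot as it stands.
- The arm moves only by the shell command python3 -m creep 'ROWS' [OPENING] [FORCE]. ROWS is JSON, a list of rows, each a list of 4 numbers: the shift along the tool's x, y, z in mm, then the turn about the tool's z in rad. A call has 1 to 20 rows; each row is the pose to reach, as a shift and turn from the pose commanded when the call began, along the tool's axes at that moment; what a row does not reach only later rows make up. A row lasts 1/8 s, in which the tool goes at most 62.5 mm and 10.7 degrees, less where a joint would pass 70% of its speed; a pose out of reach is approached as far as the arm can. A call with a gripper value outside its range is refused whole. OPENING is the closure, from 0 (fully open) to 1 (shut), set as the call begins (- or left out, the last holds). The fingers move at their own pace and stop on an object; FORCE is the grip in N (left out, the last holds). Time passes only in rows, so rows that repeat a pose let the fingers close. It gives the time, the measured TCP pose, the force and the opening at its end, in the units of the state.
- ctrl.observe(): the state, without advancing time (a new reading comes with each control period).
- imaging.read_camera(name): name is "scene" or "top" or "wrist"; returns the picture (420x560x3 uint8, red, green, blue); there is no depth.
- imaging.camera_params(name): a dict with "intrinsics" (3x3 intrinsics, pixels), "xyz" and "rotation" of the camera in the world; the wrist camera has in their place "tool_from_camera" (4x4, takes a point from camera to tool coordinates, whose origin is the TCP and whose axes are the tool frame's). Camera axes: x right, y down, z forward; pixel columns grow to the right and rows downward; lengths in m; the calibration is good to about 2 mm. A picture is of the moment at which its call begins: read the wrist's pose just before it. camera_params takes no time and is no camera call.
- ctrl.job_done(): hands the job in, once; it reports no verdict.
Trained networks look in the newest picture that a camera, given by its name, has taken for a name from the list of things; names that differ only in an ending like _2 or _b are one class to them, and where a whole thing is asked for, a point or a joint stands for the part that bears it (a point fixed in the world has none). Each returns a list of dicts, best first, with "confidence" (0 to 1); they miss things now and then, are a little off and sometimes report something else, mostly with a low value. They report only what shows in the picture. A call takes as long as a camera call.
- cut_out(camera, target): "mask" (420x560 bool, what is visible of it) and "xy" ([column, row] in pixels, amid what is visible of it).
The state is a dict: "clock": time; "q": joint angles; "joint_velocities": joint speeds; "joint_torque": joint torques, N m; "eef_pos": TCP position; "ee_rot": TCP orientation; "ft_force": force on the tool from outside, world axes, zero at the start; "wrist_torque": the same for the moment, N m; "grip_width": finger opening in m.
Only numpy, scipy, OpenCV 4.12 (cv2) and the standard library are available. Lean on these libraries where they do the work, as an engineer would, in place of code of your own. Each camera call takes 0.05 s, during which the arm holds its last target.

## Working session

There is one attempt and no reset: what is moved stays moved. The work goes in short steps, Python scripts to look and compute and a shell command to move; the robot and the scene stay as the last step left them, time stands still between calls to the robot, and variables do not carry over. Pictures are saved under pics/ and viewed, and the job is handed in when it is done.

```bash
ls; mkdir -p pics
cat > h.py <<'E'
import numpy as np, cv2
from plant import ctrl, imaging, cut_out
def snap(n,f):
    im=imaging.read_camera(n); cv2.imwrite('pics/'+f,im[:,:,::-1]); return im
def cam(n,st=None):
    p=imaging.camera_params(n); K=np.array(p['intrinsics'])
    if 'xyz' in p: return K,np.array(p['rotation']),np.array(p['xyz'])
    T=np.array(p['tool_from_camera']); st=st or ctrl.observe(); R=np.array(st['ee_rot']); t=np.array(st['eef_pos'])
    return K,R@T[:3,:3],R@T[:3,3]+t
def ray(c,uv):
    K,R,t=c; d=R@np.linalg.inv(K)@np.array([uv[0],uv[1],1.]); return t,d/np.linalg.norm(d)
def atz(c,uv,z):
    o,d=ray(c,uv); return o+d*(z-o[2])/d[2]
def proj(c,P):
    K,R,t=c; v=K@(R.T@(np.array(P)-t)); return v[:2]/v[2]
def tri(rs):
    A=np.zeros((3,3));b=np.zeros(3)
    for o,d in rs:
        M=np.eye(3)-np.outer(d,d);A+=M;b+=M@o
    return np.linalg.solve(A,b)
E
python3 - <<'E'
from h import *
np.set_printoptions(precision=4,suppress=True)
s=ctrl.observe();print(s)
for n in('scene','top'):
    snap(n,n+'0.png');print(n,*cam(n))
    for t in('box','cover','cover_pull','solvent','plug','driver','wrench','film_frame','collet_jar','chip_tray'):
        r=cut_out(n,t)
        print(t,[(np.round(x['confidence'],2),np.round(x['xy'])) for x in r[:2]])
E
```

```text
pics
{'clock': 0.0, 'q': array([-66.0416,  27.5519,  91.4928,  -0.0003,  61.0251,  -2.6703]), 'joint_velocities': array([ 0.0354,  0.0746,  0.0251, -0.0197, -0.0364,  0.0741]), 'joint_torque': array([ -0.0062, -95.0667, -43.0187,  -0.0004,   0.0121,  -0.    ]), 'eef_pos': array([ 0.2912, -0.5807,  0.2527]), 'ee_rot': array([[ 0.4482, -0.8939, -0.0005],
       [-0.8939, -0.4482,  0.0011],
       [-0.0012, -0.0001, -1.    ]]), 'ft_force': array([ 0.0465, -0.4472, -0.2557]), 'wrist_torque': array([-0.0238,  0.0049, -0.0779]), 'grip_width': 0.08522382031608439}
scene [[385.4227   0.     277.4975]
 [  0.     385.4227 207.0715]
 [  0.       0.       1.    ]] [[-0.4989  0.4983 -0.7091]
 [ 0.8665  0.2996 -0.3992]
 [ 0.0135 -0.8136 -0.5813]] [1.3817 0.4268 0.7372]
box [(np.float64(0.92), array([364., 252.])), (np.float64(0.62), array([328., 290.]))]
cover [(np.float64(0.86), array([305., 210.])), (np.float64(0.19), array([329., 290.]))]
cover_pull [(np.float64(0.89), array([304., 212.]))]
solvent []
plug [(np.float64(0.5), array([368., 250.]))]
driver []
wrench [(np.float64(0.57), array([365.
[... 252 characters left out ...]
 [-0.9994 -0.0292 -0.0171]
 [ 0.0219 -0.1728 -0.9847]] [ 0.359  -0.0113  1.2526]
box [(np.float64(0.6), array([181., 202.]))]
cover [(np.float64(0.71), array([256., 210.]))]
cover_pull [(np.float64(0.59), array([255., 210.]))]
solvent [(np.float64(0.66), array([155., 143.])), (np.float64(0.38), array([258., 207.]))]
plug [(np.float64(0.74), array([170., 250.]))]
driver [(np.float64(0.59), array([240., 256.])), (np.float64(0.26), array([424., 278.]))]
wrench [(np.float64(0.76), array([168., 248.]))]
film_frame [(np.float64(0.6), array([447., 264.]))]
collet_jar [(np.float64(0.58), array([171., 249.])), (np.float64(0.47), array([242., 168.]))]
chip_tray [(np.float64(0.7), array([204., 158.]))]
```

View pics/scene0.png

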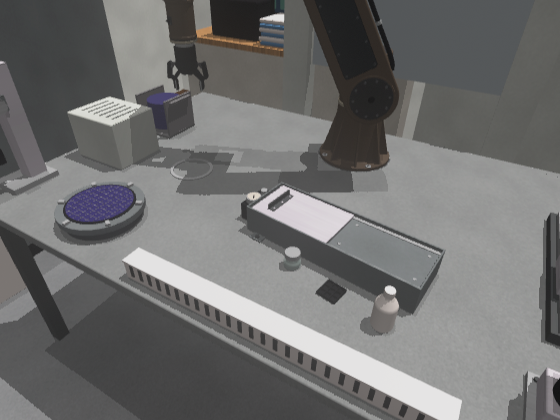

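View pics/top0.png

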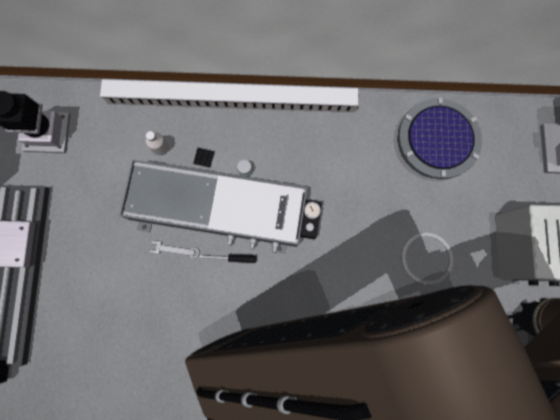

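The scene view shows the cover at (305,210) with its pull at (280,200). The top view shows the box from about (123,215) to (307,187) and the pull at (281,212). The gauge head is at (313,218), and the three tubes are at (231,240), (253,244) and (276,247). I'll zoom in and pick corners.

Run:
```python
import cv2
a=cv2.imread('pics/top0.png')[145:265,110:330];cv2.imwrite('pics/top0z.png',cv2.resize(a,None,fx=3.6,fy=3.6,interpolation=cv2.INTER_CUBIC))
a=cv2.imread('pics/scene0.png')[170:320,230:450];cv2.imwrite('pics/scene0z.png',cv2.resize(a,None,fx=3.6,fy=3.6,interpolation=cv2.INTER_CUBIC))
```

```text
(no output)
```

View pics/top0z.png

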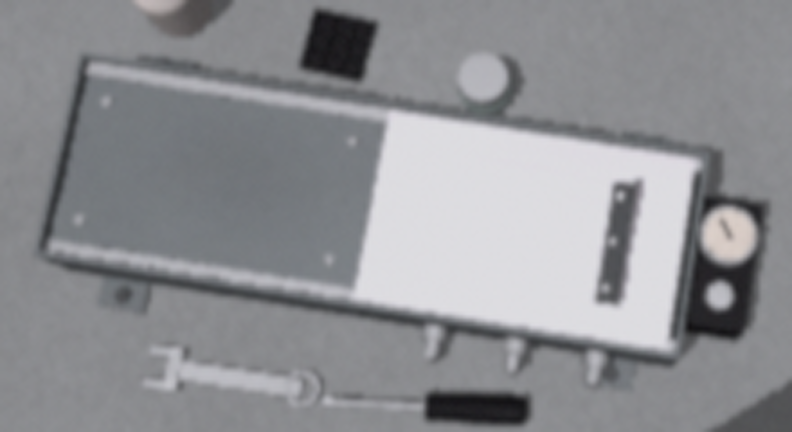

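View pics/scene0z.png

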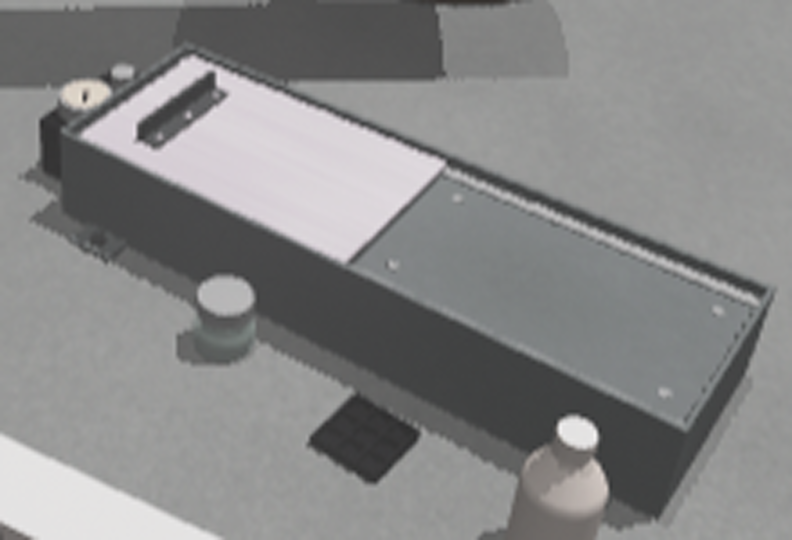

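```bash
cat > box.py <<'E'
from h import *
from scipy.optimize import least_squares
def z2(p,o): return (np.array(p)+.5)/3.6-.5+np.array(o)
T=[z2(p,(110,145)) for p in[(88,60),(45,252),(680,357),(720,150)]]
S=[z2(p,(230,170)) for p in[(686,430),(773,290),(190,47),(62,130)]]
C=np.array([[.0855,.261,.085],[-.0855,.261,.085],[-.0855,-.261,.085],[.0855,-.261,.085]])
ct,cs=cam('top'),cam('scene')
def w(p,q): 
    c,s=np.cos(p[2]),np.sin(p[2]);q=np.atleast_2d(q);return np.c_[p[0]+c*q[:,0]-s*q[:,1],p[1]+s*q[:,0]+c*q[:,1],q[:,2]]
E
python3 - <<'E'
from box import *
np.set_printoptions(precision=4,suppress=True)
for i in range(4): print('tri',tri([ray(ct,T[i]),ray(cs,S[i])]))
def res(p,use): 
    W=w(p,C);r=[]
    if 't' in use: r+=[proj(ct,W[i])-T[i] for i in range(4)]
    if 's' in use: r+=[proj(cs,W[i])-S[i] for i in range(4)]
    return np.ravel(r)
for u in('t','s','ts'):
    s=least_squares(res,[.55,.1,-.1],args=(u,));print(u,s.x,np.degrees(s.x[2]),np.round(s.fun,1))
p=s.x;np.save('box.npy',p)
def loc(P): c,s_=np.cos(p[2]),np.sin(p[2]);d=P-np.array([p[0],p[1],0]);return np.array([c*d[0]+s_*d[1],-s_*d[0]+c*d[1],d[2]])
for n,z,a,b in[('pull back end',.09,(640,180),(211,72)),('pull front end',.09,(620,303),(138,128))]: 
    print(n,loc(atz(ct,z2(a,(110,145)),.097)))
for a,b in [((388,112),(348,263)),((355,293),(445,162))]:
    print('cover +y corner',loc(atz(ct,z2(a,(110,145)),.079)),loc(atz(cs,z2(b,(230,170)),.079)))
for b in [(213,73),(137,128)]: print('pull top',loc(atz(cs,z2(b,(230,170)),.097)))
print('back',loc(atz(ct,z2((432,360),(110,145)),.03)))
for q in [(0,.1295,.079),(0,-.2,.1),(0,-.27,.1)]: print(w(p,q))
E
```

```text
tri [0.6921 0.4109 0.0795]
tri [0.531  0.4315 0.0827]
tri [ 0.4602 -0.08    0.083 ]
tri [ 0.6284 -0.1074  0.0854]
t [ 0.5793  0.1586 -0.128 ] -7.333829192691944 [-0.2 -2.  -1.1  1.3  2.   0.3 -0.7  0.3]
s [ 0.5774  0.1676 -0.1378] -7.896910280842249 [-0.1  0.6  0.9 -0.3 -0.5 -1.1 -0.4 -0.2]
ts [ 0.5784  0.1637 -0.1324] -7.585511781154198 [-1.7 -2.2 -3.   1.1  0.1  0.9 -2.3  0.9 -1.5 -0.1 -0.8 -1.  -2.1 -1.2
 -1.9 -0.2]
pull back end [ 0.0516 -0.2066  0.097 ]
pull front end [-0.0493 -0.2064  0.097 ]
cover +y corner [0.0782 0.0063 0.079 ] [0.0726 0.0097 0.079 ]
cover +y corner [-0.0732  0.0048  0.079 ] [-0.0808  0.0057  0.079 ]
pull top [-0.0475 -0.1998  0.097 ]
pull top [ 0.0557 -0.1997  0.097 ]
back [-0.113 -0.06   0.03 ]
[[0.5955 0.292  0.079 ]]
[[ 0.552  -0.0346  0.1   ]]
[[ 0.5427 -0.104   0.1   ]]
```

```bash
python3 -m creep '[[-20,-30,-20,-0.08],[-45,-65,-40,-0.16],[-72,-105,-60,-0.24],[-100,-145,-80,-0.33],[-130,-185,-80,-0.42],[-160,-230,-80,-0.51],[-190,-275,-80,-0.6],[-220,-320,-80,-0.69],[-250,-360,-80,-0.78],[-280,-400,-80,-0.87],[-300,-430,-80,-0.95],[-312,-447,-80,-0.974],[-312,-447,-80,-0.974],[-312,-447,-80,-0.974]]' 1 60
python3 - <<'E'
from h import *
s=ctrl.observe();c=cam('wrist',s);print(s['clock'],s['eef_pos'],s['ee_rot'][:,0],s['ft_force'],c[1],c[2],s['grip_width'],c[0]);snap('wrist','w1.png')
for t in('cover_pull','cover'):
    r=cut_out('wrist',t);print(t,[(np.round(x['confidence'],2),np.round(x['xy'],1)) for x in r[:2]])
E
```

```text
clock: 2.85
eef_pos: [0.5507, -0.1026, 0.3332]
ee_rot: [[0.991, -0.133, -0.0], [-0.133, -0.991, -0.0], [-0.0, 0.0, -1.0]]
ft_force: [-1.0, 0.4, -0.0]
grip_width: 0.0002
2.85 [ 0.55067682 -0.10257119  0.3332393 ] [ 9.91118615e-01 -1.32980379e-01 -3.30863101e-04] [-0.97368471  0.4362389  -0.04830097] [[ 9.91218727e-01 -1.26011625e-01 -4.00812314e-02]
 [-1.32232111e-01 -9.43846188e-01 -3.02768958e-01]
 [ 3.21890933e-04  3.05410287e-01 -9.52220800e-01]] [ 0.56177335 -0.02621762  0.45323946] 0.00017605663595742622 [[319.60957813   0.         276.16218906]
 [  0.         319.60957813 210.6190591 ]
 [  0.           0.           1.        ]]
cover_pull [(np.float64(0.79), array([268.4,  77.5]))]
cover [(np.float64(0.57), array([268.1,  78.3]))]
```

View pics/w1.png

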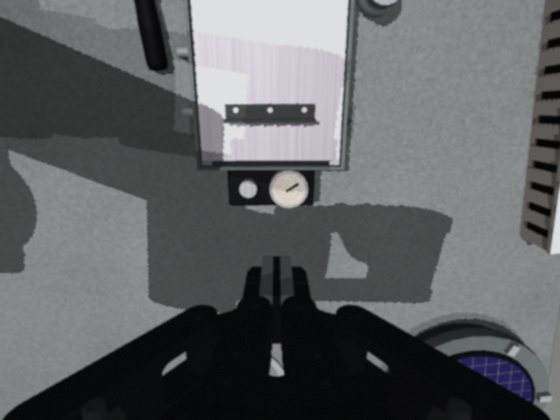

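Run:
```python
import cv2
a=cv2.imread('pics/w1.png')[60:220,170:380];cv2.imwrite('pics/w1z.png',cv2.resize(a,None,fx=3.6,fy=3.6,interpolation=cv2.INTER_CUBIC))
```

```text
(no output)
```

View pics/w1z.png

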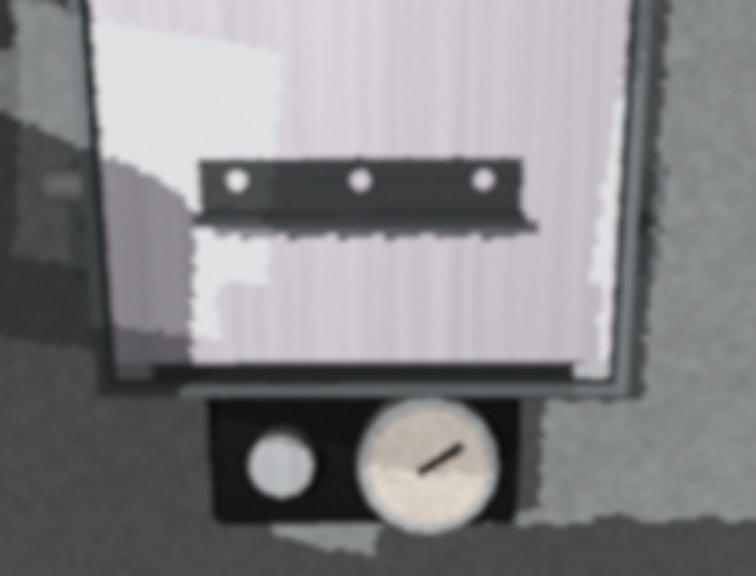

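Run:
```python
from box import *
np.set_printoptions(precision=4,suppress=True)
p=np.load('box.npy')
# wrist cam at rest: same state
c=cam('wrist')
def loc(P,p=p): c_,s_=np.cos(p[2]),np.sin(p[2]);d=P-np.array([p[0],p[1],0]);return np.array([c_*d[0]+s_*d[1],-s_*d[0]+c_*d[1],d[2]])
for n,a,z in[('pull L',(195,230),.097),('pull R',(537,230),.097),('c-',(98,395),.085),('c+',(632,393),.085)]:
    P=atz(c,z2(a,(170,60)),z);print(n,P,loc(P))
q=[w(p,v)[0] for v in[(-.0855,-.261,.085),(.0855,-.261,.085)]];print(q)
print(ctrl.observe()['eef_pos'])
```

```text
pull L [ 0.5041 -0.0346  0.097 ] [-0.0475 -0.2063  0.097 ]
pull R [ 0.6055 -0.0482  0.097 ] [ 0.0548 -0.2064  0.097 ]
c- [ 0.4617 -0.0814  0.085 ] [-0.0833 -0.2583  0.085 ]
c+ [ 0.6326 -0.1036  0.085 ] [ 0.0891 -0.2577  0.085 ]
[array([ 0.4592, -0.0838,  0.085 ]), array([ 0.6287, -0.1064,  0.085 ])]
[ 0.5507 -0.1028  0.3334]
```

The wrist view puts the box end corners at about (197,169) and (346,169) and the pull's top edge at about (224–319, 123). It agrees with the fixed cameras to 3 mm. I'm descending behind the pull now, high first.

```bash
python3 -m creep '[[0,-10,40,0],[-2,-20,90,0],[-4,-30,140,0],[-4,-38,180,0],[-4,-38,205,0],[-4,-38,211,0],[-4,-38,211,0]]'
python3 - <<'E'
from h import *
s=ctrl.observe();c=cam('wrist',s);print(s['clock'],s['eef_pos'],s['ft_force']);a=snap('wrist','w2.png');snap('scene','s2.png')
a=cv2.imread('pics/s2.png')[150:290,200:380];cv2.imwrite('pics/s2z.png',cv2.resize(a,None,fx=4,fy=4,interpolation=cv2.INTER_CUBIC))
E
```

```text
clock: 3.88
eef_pos: [0.5523, -0.0641, 0.1227]
ee_rot: [[0.991, -0.132, 0.0], [-0.132, -0.991, -0.0], [0.0, 0.0, -1.0]]
ft_force: [-0.9, -0.2, 0.5]
grip_width: -0.0001
3.875 [ 0.5523304  -0.06408063  0.12272998] [-0.91348828 -0.21551812  0.54614629]
```

View pics/w2.png

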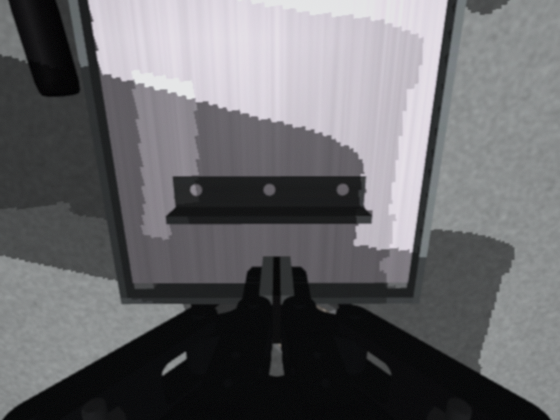

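View pics/s2z.png

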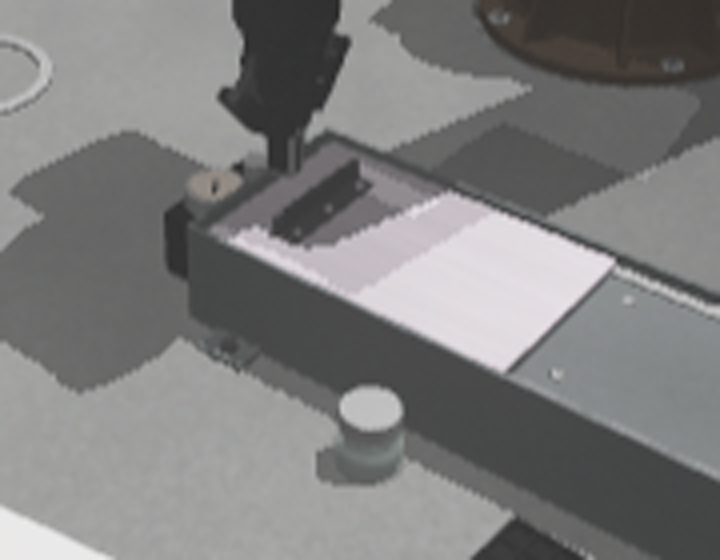

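Run:
```python
from h import *
s=ctrl.observe();R=s['ee_rot'];t=s['eef_pos']
for z in(.009,.022,.035):
    print(z,proj(cam('wrist',s),t+R@[0,-.011,z]),proj(cam('wrist',s),t+R@[0,.0,z]),(proj(cam('scene'),t+R@[0,0,z])-[200,150])*4)
c=cam('wrist',s)
for uv in[(167,222),(372,222)]:print('pull',atz(c,uv,.097))
for uv in[(121,303),(420,301)]:print('corner',atz(c,uv,.085))
```

```text
0.009 [274.06928532 263.33536142] [274.09916513 284.99647957] [282.81313391 156.45926505]
0.022 [274.21853008 250.97986608] [274.24292549 271.21320143] [282.73694302 171.08248962]
0.035 [274.34575284 240.44750112] [274.36588907 259.4238523 ] [282.66174233 185.51566568]
pull [ 0.50439214 -0.03292529  0.097     ]
pull [ 0.60328792 -0.0461154   0.097     ]
corner [ 0.46187124 -0.08135098  0.085     ]
corner [ 0.63187946 -0.10281399  0.085     ]
```

Tip length of 22 mm is confirmed when shut. The pull's face is at y ≈ -0.040. Lowering 14 mm, then pushing.

```bash
python3 -m creep '[[0,0,8,0],[0,0,14,0],[0,-6,14,0],[0,-12,14,0],[0,-18,14,0],[0,-28,14,0],[0,-40,14,0],[0,-52,14,0]]'
python3 - <<'E'
from h import *
s=ctrl.observe();c=cam('wrist',s);print(s['clock'],s['eef_pos'],s['ft_force']);a=snap('wrist','w3.png')
E
```

```text
clock: 4.97
eef_pos: [0.5591, -0.0111, 0.1084]
ee_rot: [[0.991, -0.131, 0.0], [-0.131, -0.991, -0.0], [0.0, 0.0, -1.0]]
ft_force: [-0.5, -1.8, -0.6]
grip_width: -0.0001
4.975 [ 0.55913011 -0.01109706  0.10836897] [-0.52971175 -1.79051392 -0.61740859]
```

View pics/w3.png

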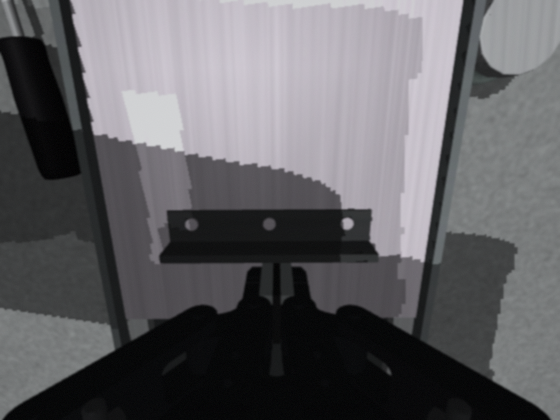

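The cover is moving: the pull is in contact at (268,255) and the force is about 1.8 N. Continuing.

```bash
python3 -m creep '[[0,-12,0,0],[0,-26,0,0],[0,-40,0,0],[0,-54,0,0],[0,-68,0,0],[0,-82,0,0],[0,-96,0,0],[0,-110,0,0],[0,-124,0,0],[0,-138,0,0],[0,-152,0,0],[0,-166,0,0],[0,-178,0,0],[0,-188,0,0],[0,-195,0,0],[0,-200,0,0],[0,-200,0,0]]'
python3 - <<'E'
from h import *
s=ctrl.observe();c=cam('wrist',s);print(s['clock'],s['eef_pos'],s['ft_force']);a=snap('wrist','w4.png');snap('top','t4.png')
E
```

```text
clock: 7.15
eef_pos: [0.5853, 0.1866, 0.1082]
ee_rot: [[0.991, -0.132, 0.0], [-0.132, -0.991, 0.0], [-0.0, -0.0, -1.0]]
ft_force: [-0.2, -0.2, -0.1]
grip_width: -0.0001
7.15 [0.58532181 0.18662181 0.10822084] [-0.24771418 -0.20023562 -0.13542242]
```

View pics/w4.png

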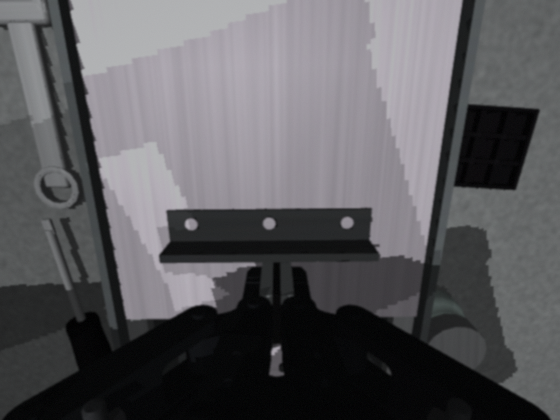

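View pics/t4.png

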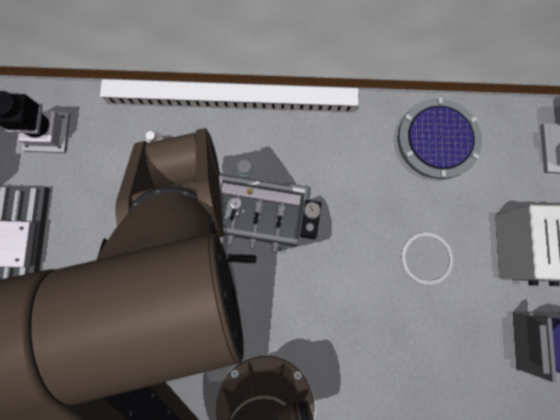

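The top view shows the round tag at (234,204), so it's on the valve nearest the closed half. Creeping the cover to its stop.

```bash
python3 -m creep '[[0,-4,0,0],[0,-7,0,0],[0,-9,0,0],[0,-10,0,0]]'; python3 -m creep '[[0,-1,0,0],[0,-2,0,0],[0,-2,0,0]]';python3 -m creep '[[0,-1,0,0],[0,-2,0,0],[0,-2,0,0]]'
```

```text
clock: 7.75
eef_pos: [0.5866, 0.1963, 0.1082]
ee_rot: [[0.991, -0.132, -0.0], [-0.132, -0.991, -0.0], [-0.0, 0.0, -1.0]]
ft_force: [0.5, -1.5, -0.9]
grip_width: -0.0003
clock: 8.12
eef_pos: [0.5869, 0.1982, 0.1083]
ee_rot: [[0.991, -0.132, 0.0], [-0.132, -0.991, 0.0], [0.0, -0.0, -1.0]]
ft_force: [-1.1, -0.3, -0.3]
grip_width: -0.0002
clock: 8.5
eef_pos: [0.587, 0.1998, 0.1083]
ee_rot: [[0.991, -0.131, -0.0], [-0.131, -0.991, -0.0], [-0.0, 0.001, -1.0]]
ft_force: [-0.5, -5.8, 0.7]
grip_width: -0.0002
```

```bash
python3 -m creep '[[0,-1,0,0],[0,-1.5,0,0],[0,-1.5,0,0]]'
```

```text
clock: 8.88
eef_pos: [0.5867, 0.2002, 0.1083]
ee_rot: [[0.991, -0.131, -0.002], [-0.131, -0.991, -0.002], [-0.001, 0.002, -1.0]]
ft_force: [-2.7, -14.9, 5.7]
grip_width: 0.0001
```

The cover is at its stop: 15 N, with no motion for 1.5 mm commanded. Backing off, rising and looking at the valves.

```bash
python3 -m creep '[[0,4,0,0],[0,10,0,0],[0,14,-25,0],[0,30,-65,0],[0,70,-90,0],[0,120,-90,0],[0,160,-90,0],[0,185,-90,0],[0,194,-90,0],[0,194,-90,0],[0,194,-90,0]]'
python3 - <<'E'
from h import *
np.set_printoptions(precision=4,suppress=True)
s=ctrl.observe();c=cam('wrist',s);print(s['clock'],s['eef_pos'],s['ft_force']);snap('wrist','w5.png');np.savez('w5',K=c[0],R=c[1],t=c[2])
for t in('valve_tag','lever_tag','lever_tag_tip','plug','valve_b'):
    r=cut_out('wrist',t);print(t,[(np.round(x['confidence'],2),np.round(x['xy'],1)) for x in r[:4]])
E
```

```text
clock: 10.25
eef_pos: [0.562, 0.0101, 0.1983]
ee_rot: [[0.991, -0.131, 0.0], [-0.131, -0.991, 0.0], [0.0, -0.0, -1.0]]
ft_force: [-0.2, 0.2, -0.1]
grip_width: 0.0002
10.25 [0.562  0.0101 0.1983] [-0.2179  0.2289 -0.1174]
valve_tag [(np.float64(0.6), array([263.8,  79.2]))]
lever_tag [(np.float64(0.66), array([270.2,  79.5]))]
lever_tag_tip [(np.float64(0.57), array([270.4,  79. ]))]
plug [(np.float64(0.93), array([337.9, 130.3]))]
valve_b [(np.float64(0.96), array([259.3, 163.7])), (np.float64(0.73), array([256.3, 238.5]))]
```

View pics/w5.png

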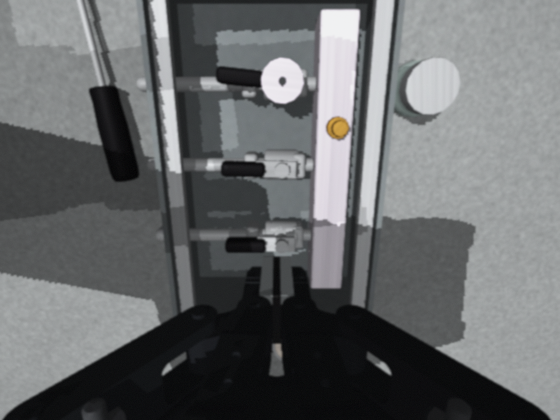

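The tag disc is at (282,80), with its sleeve from (217,75) to (258,77). The untagged sleeves end at (222,169) and (226,244), and the plug is at (338,128). Locating them now.

Run:
```python
from box import *
np.set_printoptions(precision=4,suppress=True)
d=np.load('w5.npz');c=(d['K'],d['R'],d['t'])
th=np.radians(-7.45);u=np.array([np.cos(th),np.sin(th),0]);v=np.array([-np.sin(th),np.cos(th),0])
# box origin from wrist: end corners midpoint avg
e=np.array([.5471,-.0922,0]);o=e+.261*v
print('origin from end',o,'stop-check TCP local',(np.array([.5867,.2002,0])-o)@v,(np.array([.5867,.2002,0])-o)@u)
for n,p,z in[('tag',(282,80),.063),('tip',(217,75),.060),('nut b',(285,169),.06),('tip b',(222,169),.06),('tip c',(226,244),.06),('plug',(338,128),.07)]:
    P=atz(c,p,z);print(n,P,'box',(P-o)@u,(P-o)@v)
print('tag disc diam',np.linalg.norm(atz(c,(261,80),.063)-atz(c,(303.5,80),.063)))
t=cv2.imread('pics/t4.png')[165:260,190:330];cv2.imwrite('pics/t4z.png',cv2.resize(t,None,fx=5,fy=5,interpolation=cv2.INTER_CUBIC))
```

```text
origin from end [0.5809 0.1666 0.    ] stop-check TCP local 0.03406624644434283 0.0013528522633032823
tag [0.58   0.1057 0.063 ] box 0.006925256817229966 -0.06052788434384018
tip [0.5323 0.1157 0.06  ] box -0.04160100083754056 -0.056793417324605966
nut b [0.5741 0.0388 0.06  ] box 0.00975088034682811 -0.12762366248872808
tip b [0.5232 0.0455 0.06  ] box -0.04157177739064738 -0.1275811196991302
tip c [ 0.5146 -0.0203  0.06  ] box -0.04153503919192995 -0.19395099898266333
plug [0.6174 0.0663 0.07  ] box 0.04916652870393626 -0.09468994794052793
tag disc diam 0.031527099907271545
```

View pics/t4z.png

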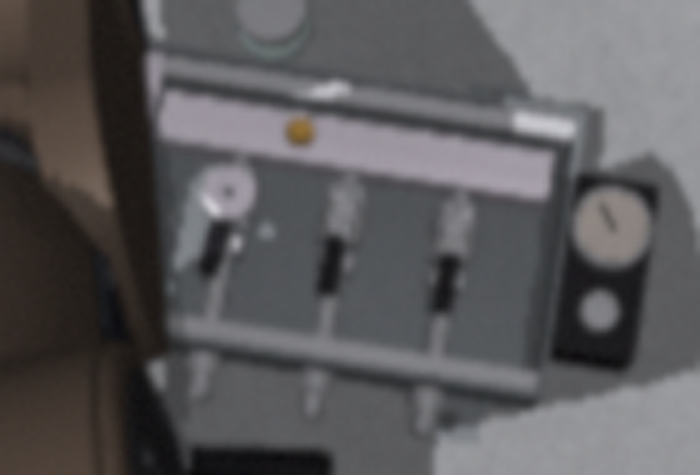

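```bash
python3 -m creep '[[-15,-25,0,0],[-30,-50,10,0],[-39,-64,30,0],[-39,-66,60,0],[-39,-66,80,0],[-39,-66,85,0],[-39,-66,85,0]]'
python3 - <<'E'
from h import *
from box import z2
s=ctrl.observe();c=cam('wrist',s);print(s['clock'],s['eef_pos'],s['ft_force']);snap('wrist','w6.png')
o=np.array([.5809,.1666,0]);th=np.radians(-7.45);u=np.array([np.cos(th),np.sin(th),0]);v=np.array([-np.sin(th),np.cos(th),0])
d=s['eef_pos']-o;print('TCP box',d@u,d@v)
d5=np.load('w5.npz');c5=(d5['K'],d5['R'],d5['t'])
print('tag tri w5+top',tri([ray(c5,(282,80)),ray(cam('top'),(228.5/5-.5+190,190.5/5-.5+165))]))
E
```

```text
clock: 11.42
eef_pos: [0.5319, 0.0799, 0.1135]
ee_rot: [[0.991, -0.132, -0.0], [-0.132, -0.991, 0.0], [-0.0, 0.0, -1.0]]
ft_force: [-0.3, -0.0, -0.5]
grip_width: -0.0002
11.425 [0.53193344 0.07989845 0.11346247] [-0.28562707 -0.03065227 -0.54283978]
TCP box -0.03731139883990427 -0.09231870073097762
tag tri w5+top [0.57991341 0.10509256 0.0663696 ]
```

View pics/w6.png

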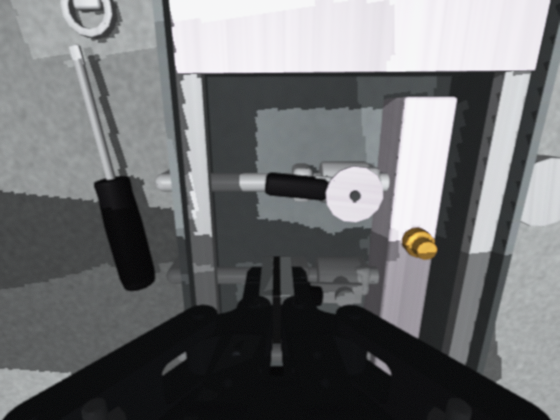

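Tag at (355,194), sleeve end at (267,184), and the fingers are on its near side clear of both sleeves. Triangulation gives a tag height of 66 mm, which matches. Going in and starting the push.

```bash
python3 -m creep '[[0,0,15,0],[0,0,30,0],[0,0,38,0],[0,0,40,0],[0,0,40,0]]' && python3 -m creep '[[0,-6,0,0],[0,-12,0,0],[-1,-18,0,0],[-2,-24,0,0],[-2.5,-29,0,0],[-2.5,-34,0,0],[-2.5,-34,0,0]]'
python3 - <<'E'
from h import *
s=ctrl.observe();print(s['clock'],s['eef_pos'],s['ft_force']);snap('wrist','w7.png')
E
```

```text
clock: 12.1
eef_pos: [0.5318, 0.0799, 0.0732]
ee_rot: [[0.991, -0.132, -0.0], [-0.132, -0.991, -0.0], [-0.0, 0.0, -1.0]]
ft_force: [0.3, -0.5, -0.2]
grip_width: -0.0001
clock: 12.98
eef_pos: [0.5337, 0.1142, 0.0733]
ee_rot: [[0.991, -0.131, -0.0], [-0.131, -0.991, -0.0], [-0.0, 0.0, -1.0]]
ft_force: [0.5, -0.8, 0.6]
grip_width: -0.0001
12.975 [0.53374012 0.11424672 0.07333055] [ 0.53499826 -0.83877409  0.5616396 ]
```

View pics/w7.png

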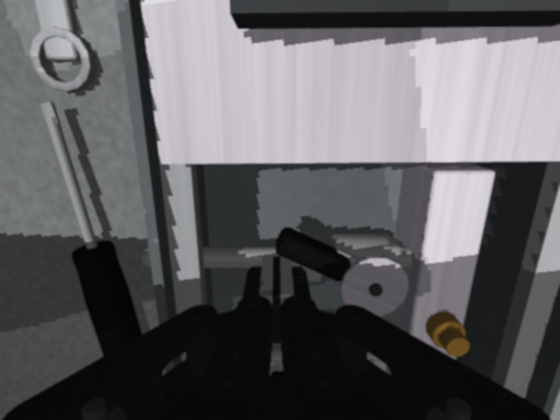

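The handle has turned about 25–30°: its sleeve end is at (285,240) and the tag at (375,290). Continuing the arc.

```bash
python3 -m creep '[[2,-6,0,0],[5,-13,0,0],[8,-19,0,0],[12,-24,0,0],[16,-28,0,0],[19,-30,0,0],[22,-31,0,0],[22,-31,0,0]]'
python3 - <<'E'
from h import *
s=ctrl.observe();print(s['clock'],s['eef_pos'],s['ft_force']);snap('wrist','w8.png')
E
```

```text
clock: 14.02
eef_pos: [0.5592, 0.1417, 0.0731]
ee_rot: [[0.991, -0.132, -0.001], [-0.132, -0.991, -0.0], [-0.001, 0.0, -1.0]]
ft_force: [-2.8, -2.0, 0.9]
grip_width: -0.0002
14.025 [0.55918288 0.14169587 0.07309898] [-2.84890548 -2.0334837   0.93398931]
```

View pics/w8.png

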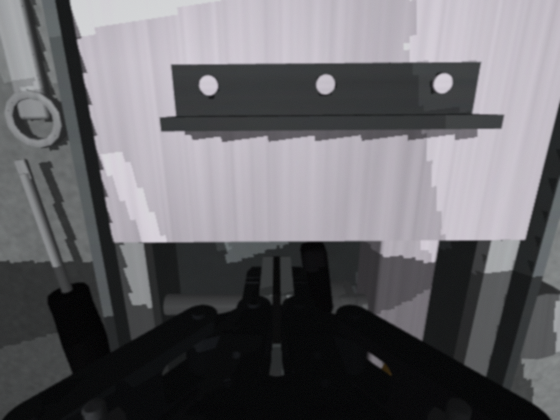

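The handle at (315,270) is now nearly across. Creeping to the stop.

```bash
python3 -m creep '[[2,0,0,0],[4,0,0,0],[4,0,0,0]]'; python3 -m creep '[[1,0,0,0],[2,0,0,0],[2,0,0,0]]'
```

```text
clock: 14.45
eef_pos: [0.5634, 0.1414, 0.0732]
ee_rot: [[0.991, -0.132, -0.001], [-0.132, -0.991, 0.0], [-0.001, -0.0, -1.0]]
ft_force: [-4.2, 1.3, 1.6]
grip_width: -0.0001
clock: 14.82
eef_pos: [0.5649, 0.1413, 0.0731]
ee_rot: [[0.991, -0.132, -0.001], [-0.132, -0.991, 0.0], [-0.001, -0.0, -1.0]]
ft_force: [-7.3, 5.3, 2.2]
grip_width: 0.0003
```

```bash
python3 -m creep '[[1,0,0,0],[2,0,0,0],[2,0,0,0]]'; python3 -m creep '[[1,0,0,0],[1,0,0,0]]'
```

```text
clock: 15.2
eef_pos: [0.5654, 0.1412, 0.073]
ee_rot: [[0.991, -0.132, -0.004], [-0.132, -0.991, 0.0], [-0.004, 0.0, -1.0]]
ft_force: [-14.8, 7.4, 7.4]
grip_width: 0.0003
clock: 15.45
eef_pos: [0.5656, 0.1411, 0.0729]
ee_rot: [[0.991, -0.132, -0.005], [-0.132, -0.991, 0.0], [-0.005, 0.001, -1.0]]
ft_force: [-18.6, 9.4, 9.6]
grip_width: -0.0001
```

Firm stop: 19 N with 0.2 mm of motion. Backing off, lifting out and looking.

```bash
python3 -m creep '[[-6,0,0,0],[-14,0,0,0],[-18,0,0,0],[-18,0,-15,0],[-18,0,-45,0],[-18,0,-85,0],[-10,40,-110,0],[0,80,-125,0],[0,110,-125,0],[0,110,-125,0],[0,110,-125,0]]'
python3 - <<'E'
from h import *
s=ctrl.observe();c=cam('wrist',s);print(s['clock'],s['eef_pos'],s['ft_force']);snap('wrist','w9.png');np.savez('w9',K=c[0],R=c[1],t=c[2])
E
```

```text
clock: 16.82
eef_pos: [0.5545, 0.0317, 0.1989]
ee_rot: [[0.991, -0.132, 0.001], [-0.132, -0.991, 0.0], [0.001, -0.0, -1.0]]
ft_force: [-0.2, 1.1, 0.2]
grip_width: -0.0003
16.825 [0.55446335 0.03172661 0.19894635] [-0.23016287  1.0592715   0.24060203]
```

View pics/w9.png

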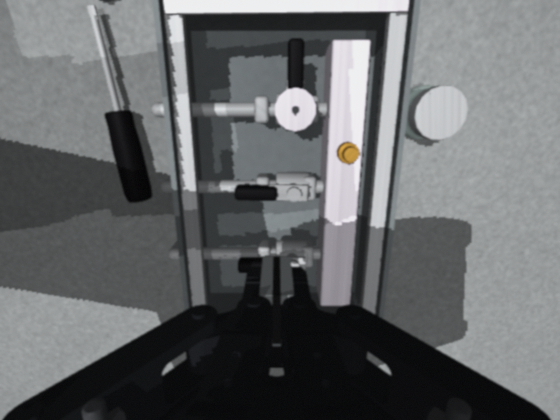

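```bash
python3 -m creep '[[0,50,-20,0],[0,100,-40,0],[0,150,-60,0],[0,200,-80,0],[0,250,-80,0],[0,300,-80,0],[0,300,-80,0],[0,300,-80,0]]'
python3 - <<'E'
from box import *
np.set_printoptions(precision=4,suppress=True)
d=np.load('w9.npz');c=(d['K'],d['R'],d['t'])
o=np.array([.5809,.1666,0]);th=np.radians(-7.45);u=np.array([np.cos(th),np.sin(th),0]);v=np.array([-np.sin(th),np.cos(th),0])
L=lambda P:np.array([(P-o)@u,(P-o)@v])
a=L(atz(c,(296,109),.063));b=L(atz(c,(296.5,40),.062));print(a,b,'angle',np.pi/2-np.arctan2(b[0]-a[0],b[1]-a[1])*-1)
for p in[(190,13),(380,12)]:print('cover edge',L(atz(c,p,.079)))
s=ctrl.observe();print(s['clock'],s['eef_pos'],s['ft_force'])
A=snap('top','t9.png');snap('scene','s9.png')
a=cv2.imread('pics/t9.png')[120:285,110:330];b=cv2.imread('pics/top0.png')[120:285,110:330]
cv2.imwrite('pics/t9z.png',cv2.resize(np.hstack([a,b]),None,fx=1.8,fy=1.8,interpolation=cv2.INTER_CUBIC))
E
```

```text
clock: 17.88
eef_pos: [0.5149, -0.2651, 0.2781]
ee_rot: [[0.991, -0.131, -0.0], [-0.131, -0.991, 0.001], [-0.0, -0.001, -1.0]]
ft_force: [0.6, 0.9, -0.8]
grip_width: -0.0003
[ 0.0077 -0.0606] [ 0.0073 -0.0132] angle 1.562506912170319
cover edge [-0.0641 -0.0003]
cover edge [0.0609 0.0001]
17.875 [ 0.5149 -0.2651  0.2781] [ 0.5878  0.8816 -0.8223]
```

View pics/t9z.png

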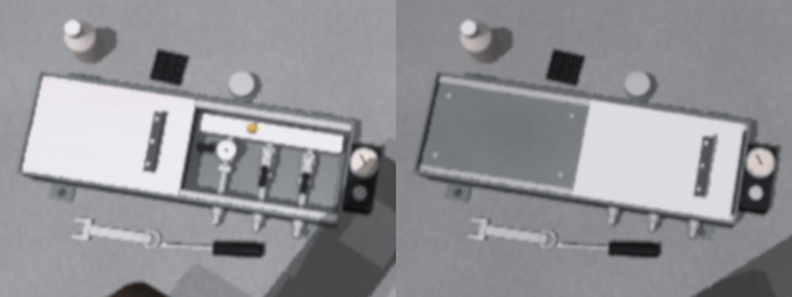

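View pics/s9.png

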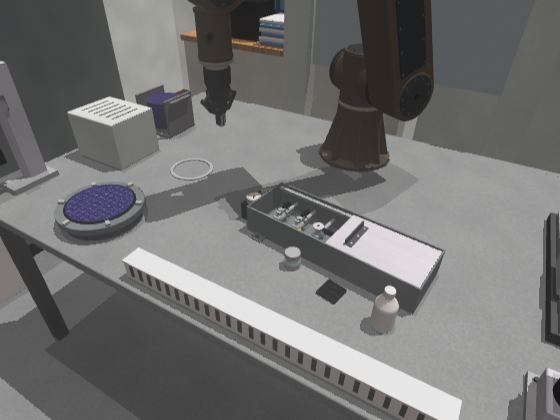

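The cover is fully aside and flat, with its edge at box y ≈ 0.000, so its origin is ≈ 0.127. The tagged handle is square at about 1.56 rad, the other two are open, and nothing around the box has moved. Handing in.

```bash
python3 -c "
from plant import ctrl
print(ctrl.job_done())"
```

```text
the job is handed in; nothing more can be done
None
```

The job is handed in at about 18 s of the 48 s. The cover is fully aside on the closed half, and the tagged handle is fully shut. The hand-in gives no verdict, so the results below rest on my own last checks.

- **Cover:** I pushed it by its pull with the shut fingertips until it hit the end wall (15 N, no further motion). Its near edge then measured at box y about 0.000, which puts its origin at about 0.127 m, above the 0.112 m needed. It looks flat on its rails in both fixed views.
- **Tagged handle:** The tag was on the valve nearest the closed half. I pushed the handle clockwise to its stop (19 N, 0.2 mm further motion), and it measured about 1.56 rad, above the 1.45 rad needed.
- **Other valves and surroundings:** The other two handles are still along their tubes in the last wrist and top views. Around the box, the top view looks the same before and after. The plug was hidden at the start; the film frame looks undisturbed in the scene view. I compared these by eye and did not measure them.
- **Robot:** The arm is clear of everything.
- **Disagreements:** The fixed cameras' box pose was about 3 mm off the wrist camera's. I used the wrist camera's, and where the cover stopped confirmed it. The tag's height came out at 66 mm from two views, against 63–65 mm in the text.

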